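Hang the brush pot on its screw

TASK

Hang the empty grey brush pot on the screw in the end of the plywood cubby: bring the keyhole in its rear wall over the screw head, then pull the pot straight down until it snaps past the springy tongue and sits fully home on the screw. Feel for the screw head and be gentle: do not ram or wrench the screw or the cubby, and leave the other things on the bench where they are. Let go of the pot so that it hangs there by itself, upright.

Things in the scene. Friction and masses are not known exactly. Their poses are not given: they have to be found in the camera images.
- pot_centre (a point): Centre (half-way up) of the grey plastic brush pot, an open-topped box 54 mm wide (its y), 48 mm deep (x), 100 mm high (z, up), about 0.3 kg, upright on the bench at the start. Flat parallel side walls: grip it across the 54 mm from above. The -x wall is the plain front; the +x wall, 4 mm thick, outer face 24 mm from this point, holds the keyhole.
- keyhole_entry (a point): Centre of the keyhole's wide entry, an eight-sided hole 17 mm across flats, at mid-thickness of the pot's rear wall: 2 mm below and 22 mm along +x from the pot's centre. Axes as the pot's. A slot 8 mm wide runs straight up from it, so that the pot is pulled down once the screw head is through.
- keyhole_tongue (a point): Springy moulded tongue that narrows the slot, a rounded bump on its +y side 14.5 mm above the entry's centre. The screw's shank must be forced up past it (pot pulled down), which takes about 5 to 12 N, more than the pot's weight; then it snaps back and the slot beyond is free.
- keyhole_seat (a point): Where the screw's axis lies in the slot when the pot hangs fully home: 32 mm above the entry's centre (the slot ends 3 mm higher), at mid-thickness of the rear wall. Axes as the pot's.
- shelf: Plywood cubby, fixed on the bench, 260 mm long (its x), 220 mm wide (y), 195 mm high; a cardboard box stands on the far end of its top. Origin: middle of the bottom edge of the outer face of its end panel. -x points straight out of that panel, y along it, z up. The pot hangs with its axes along these, its keyhole wall to the panel.
- screw_spot (a point): Point on the end panel's outer face, mid-width, 172 mm above the bench (23 mm below the panel's top edge); axes as the cubby's. The screw was driven by eye, square to the panel, near it: its axis is up to 9 mm above or below and up to 3.5 mm beside this point. Steel shank 6 mm in diameter; round flat-faced head 14 mm in diameter, its underside 10 mm and its face 14.2 mm out from the panel.
Things that resemble listed ones, but are neither listed nor needed, are in the scene too. Leave any orange look-alike of the part that bears pot_centre alone.

How it is judged:
By the outcome, as a careful person would: the job done as asked, in the order asked, and still so for the second after the job is handed in, with the robot touching nothing.
It also fails if it takes over 72 s, if anything falls off the work surface, if the arm or the gripper's body presses on something with over 40 N, if the wrist force passes 120 N, or if a joint passes its speed limit or range.

ROBOT

A 6-joint arm with a two-finger parallel gripper is mounted at the origin on the work surface. World frame = base frame: x ahead of the robot, y to its left, z up, the work surface at z = 0. Lengths are in mm, angles in rad, forces in N, time in s.
With the tool pointing down it reaches from about 275 to 1000 mm from the base axis. Payload 8.4 kg.
Tool frame: the origin (TCP) lies midway between the tips of the shut fingers; the grasp point (between the pads) lies 19 mm behind it; y points along the fingers, z is the direction in which the jaws open and shut, and the axes are right-handed (so a half turn about y gives the same grasp; the last joint's range is limited). The gripper opens to 85 mm and grips with 20 to 120 N. Pads are 22 mm wide; open, the fingers measure 114 mm over their backs; the gripper's body (76 mm by 85 mm) begins 54 mm behind the grasp point. The pads swing forward as they close: fully open they stand 13 mm farther back than shut.
Start: joints at [-1.274, 0.353, 1.633, -0, 1.155, -0.002], TCP at [183.982, -597.309, 231.281] pointing down, gripper open.
Joint ranges: [-2.63, 2.63], [-0.92, 2.1], [0.06, 2.66], [-1.3, 4.44], [0, 2.69], [-3.02, 3.02]. Speed limits (rad/s): [2.22, 2.22, 2.79, 3.14, 3.14, 3.14].

INTERFACE

Orientations are given as [roll, pitch, yaw] about the fixed x, y, z axes, in that order (R = Rz(yaw) Ry(pitch) Rx(roll)).
In Python, from rig import r gives the robot as it stands. The module is installed in compiled form; this text tells all that it offers.
- The arm moves only by the tool apply_moves, never from a script. Its argument "plan" is text: rows parted by semicolons, each of 7 numbers parted by spaces: the shift along the tool's x, y, z in cm, then the turn, a rotation vector about the tool's x, y, z in degrees, then the closure, from 0 (fully open) to 1 (shut). A call has 1 to 20 rows; each row shifts and turns the pose as measured when the row begins, along the tool's axes as they then stand; what a row does not reach is not made up. A row lasts 1/10 s, in which the tool goes at most 50 mm and 8.59 degrees, less where a joint would pass 70% of its speed; a pose out of reach is approached as far as the arm can. A call is refused whole if a number of a shift passes 5 or a number of a turn 8.59, either way. A call with a gripper value outside its range is refused whole. The fingers move at their own pace and stop on an object; "squeeze" is the grip in N (left out, the last holds). Time passes only in rows, so rows that do not move let the fingers close. It gives the time, the measured TCP pose, the force and the opening at its end, in the units of the state.
- r.sense(): the state, without advancing time (a new reading comes with each control period).
- r.grab_frame(name): name is "side" or "top"; returns the picture (420x560x3 uint8, blue, green, red); there is no depth.
- r.get_calibration(name): a dict with "vertical_fov" (degrees; the focal length in pixels is half the picture's height over the tangent of half this angle, whatever the lens; pixels are square), "cx", "cy" (the principal point, pixels), "D" ([k1, k2, p1, p2, k3] as OpenCV has them; the pictures are not rectified), "R" (3x3) and "t" (3): a world point X has camera coordinates R X + t. Camera axes: x right, y down, z forward; pixel columns grow to the right and rows downward; lengths in mm; the calibration is good to about 2 mm. A picture is of the moment at which its call begins. get_calibration takes no time and is no camera call.
- r.sign_off(): hands the job in, once; it reports no verdict.
The state is a dict: "clock": time; "qpos": joint angles; "qvel": joint speeds; "joint_efforts": joint torques, N m; "eef_pos": TCP position; "tcp_rot": TCP orientation; "contact_force": force on the tool from outside, world axes, zero at the start; "wrist_torque": the same for the moment, N m; "opening": opening from 0.0 (shut) to 1.0 (fully open).
Only numpy, scipy, OpenCV 4.12 (cv2) and the standard library are available. Lean on these libraries where they do the work, as an engineer would, in place of code of your own. Each camera call takes 0.05 s, during which the arm holds its last target. There are 200 camera calls.

## Working session

There is one attempt and no reset: what is moved stays moved. The work goes in short steps, Python scripts to look and compute and a tool call to move; the robot and the scene stay as the last step left them, time stands still between calls to the robot, and variables do not carry over. Pictures are saved under pics/ and viewed, about 8 in all and at most 12, crops included, and the job is handed in when it is done.

Besides the shell and the picture viewer there is one more tool, called after "Emit:" as name(argument=value, ...) on one line, values as JSON. apply_moves: Moves the arm, as the interface text tells. Its arguments: {"type":"object","properties":{"plan":{"type":"string"},"squeeze":{"type":"number"}},"required":["plan"]}

```bash
mkdir -p pics; python3 - <<'E'
from rig import r
import cv2
for n in("side","top"):
    cv2.imwrite(f"pics/{n}0.png",r.grab_frame(n)); c=r.get_calibration(n); print(n,c, "cam pos",-(c["R"].T if hasattr(c["R"],"T") else __import__("numpy").array(c["R"]).T)@c["t"])
print(r.sense())
E
```

```text
side {'vertical_fov': 55.5181287173203, 'cx': 279.10973603372014, 'cy': 211.47383000374776, 'D': array([-0.0730145,  0.       ,  0.       ,  0.       ,  0.       ]), 'R': array([[-0.97282532, -0.23125614,  0.01146679],
       [-0.17362116,  0.69581563, -0.69691915],
       [ 0.15318806, -0.67997147, -0.71705803]]), 't': array([501.92946151, 179.73892805, 786.78645126])} cam pos [398.96988521 526.00145647 683.67951919]
top {'vertical_fov': 42.560755074891254, 'cx': 267.4520912399766, 'cy': 214.85601086696911, 'D': array([0.06897364, 0.        , 0.        , 0.        , 0.        ]), 'R': array([[-0.02158211, -0.99971776, -0.00993043],
       [-0.9968825 ,  0.02227277, -0.07569147],
       [ 0.07589128,  0.00826589, -0.99708184]]), 't': array([ -3.49104488, 541.56900562, 983.45715346])} cam pos [ 465.16949547  -23.68145359 1021.54475045]
{'clock': 0.1, 'qpos': array([-1.27438876e+00,  3.53580120e-01,  1.63405133e+00, -3.40432068e-05,
        1.15523228e+00, -2.41110853e-03]), 'qvel': array([ 0.00110503, -0.00105385, -0.00212943,  0.0001262 ,  0.00153654,
        0.00043308]), 'joint_efforts': array([ 1.04387720e-03, -6.06355476e+01, -3.42818534e+01,  6.44469651e-05,
        3.79991528e-03,  1.09301858e-06]), 'eef_pos': array([ 183.85116858, -596.89359125,  230.63960907]), 'tcp_rot': array([-1.57206747e+00, -2.80634749e-05, -2.84276020e+00]), 'contact_force': array([-0.93716942,  0.2041714 ,  0.73999826]), 'wrist_torque': array([-0.00017515,  0.00722806, -0.0137828 ]), 'opening': 1.0020160674997496}
```

View pics/side0.png

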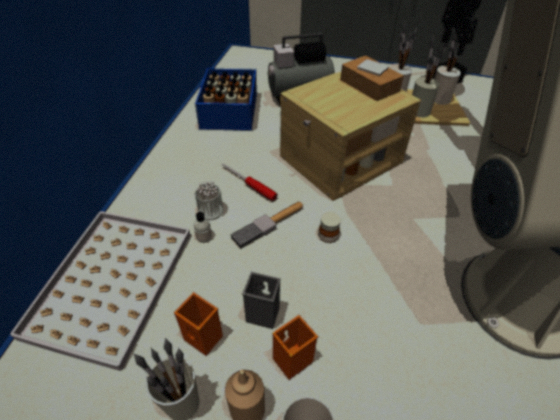

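View pics/top0.png

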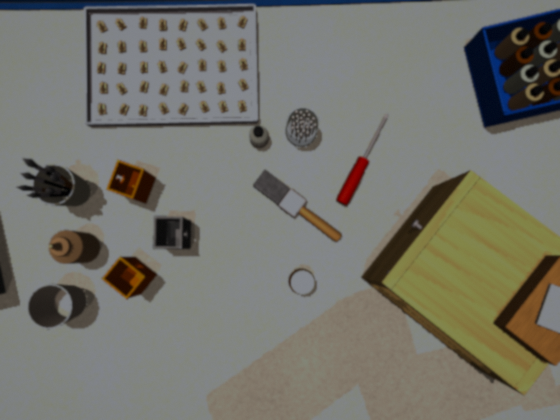

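Side view: grey pot (262,300), orange look-alikes (199,323) and (294,346). The cubby end panel faces the pot, with its screw at about (307,122). Top view: pot (173,233), look-alikes (130,180) and (130,277), steel tin (53,305), brush cup (55,185), screw (418,225). I choose the grey box and check it in a crop.

```bash
cat > h.py <<'E'
from rig import r
import numpy as np, cv2
C={n:r.get_calibration(n) for n in("side","top")}
def K(n):
    c=C[n]; f=210/np.tan(np.radians(c["vertical_fov"]/2)); return np.array([[f,0,c["cx"]],[0,f,c["cy"]],[0,0,1.]])
def ray(n,p):
    c=C[n]; u=cv2.undistortPoints(np.array([[p]],float),K(n),c["D"])[0,0]
    R=np.array(c["R"]); d=R.T@np.r_[u,1]; return -R.T@c["t"], d/np.linalg.norm(d)
def onz(n,p,z): o,d=ray(n,p); return o+d*(z-o[2])/d[2]
def tri(ps,pt):
    (a,d),(b,e)=ray("side",ps),ray("top",pt)
    s=np.linalg.lstsq(np.c_[d,-e],b-a,rcond=None)[0]; P,Q=a+d*s[0],b+e*s[1]; return (P+Q)/2,np.linalg.norm(P-Q)
def proj(n,X): 
    c=C[n]; return cv2.projectPoints(np.array(X,float).reshape(-1,3),cv2.Rodrigues(np.array(c["R"]))[0],np.array(c["t"]),K(n),c["D"])[0][:,0]
def crop(im,x0,y0,w,h,s): return cv2.convertScaleAbs(cv2.resize(im[y0:y0+h,x0:x0+w],(w*s,h*s),interpolation=cv2.INTER_CUBIC),alpha=1.4,beta=15)
E
python3 - <<'E'
import cv2,numpy as np
from h import crop
s=cv2.imread("pics/side0.png");t=cv2.imread("pics/top0.png")
a=np.hstack([crop(s,230,260,66,70,6),crop(t,140,200,66,70,6)])
b=np.hstack([crop(s,274,70,132,90,3),crop(t,350,165,132,60,3) if 0 else crop(t,355,165,132,90,3)])
o=np.vstack([a[:, :792],b[:, :792]]);o=o[:690];o=cv2.resize(o,None,fx=.86,fy=.86);print(o.shape);cv2.imwrite("pics/c1.png",o)
E
```

```text
(593, 681, 3)
```

View pics/c1.png

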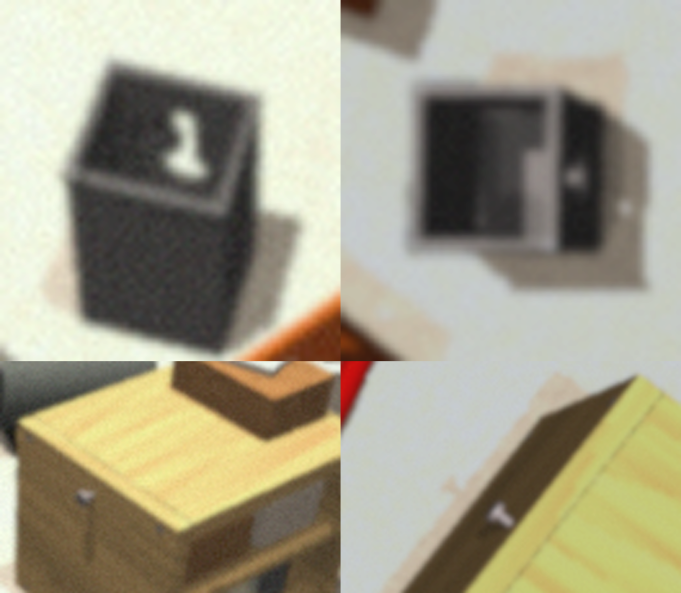

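Top-left: grey pot with its keyhole in the far (-y) wall. Top-right: the same wall on the image right. Bottom: the screw head in the panel at side (307,122) and top ≈(415,224). Next I triangulate these and zoom in on the screw and the panel's lower-left corner.

```bash
python3 - <<'E'
from h import *
for a,b,n in [((251.9,272.2),(183.5,217),"+x-y"),((280.4,279),(182.1,248.4),"-x-y"),((273.8,301.1),(153.4,248.4),"-x+y"),((243.2,293.3),(155,217),"+x+y"),((306.9,121.9),(414.5,223.5),"screw"),((281.8,94.8),(469.9,171.2),"panel far"),((343,135.5),(385,287),"panel near")]:
    P,e=tri(a,b); print(n,P.round(1),e.round(1))
s=cv2.imread("pics/side0.png");t=cv2.imread("pics/top0.png")
a=np.hstack([crop(s,292,107,32,24,12),crop(t,402,212,32,24,12)])
b=np.hstack([crop(s,330,122,32,24,12),crop(t,372,268,32,24,12)])
cv2.imwrite("pics/c2.png",np.vstack([a,b]))
E
```

```text
+x-y [535.8 128.5  96.8] 1.5
-x-y [482.4 131.3  98. ] 2.3
-x+y [483.  179.4 101. ] 1.3
+x+y [536.9 176.7 100.4] 2.1
screw [ 511.  -244.9  178.4] 0.5
panel far [ 589.2 -328.9  189.9] 0.9
panel near [ 419.4 -192.1  192.9] 9.7
```

View pics/c2.png

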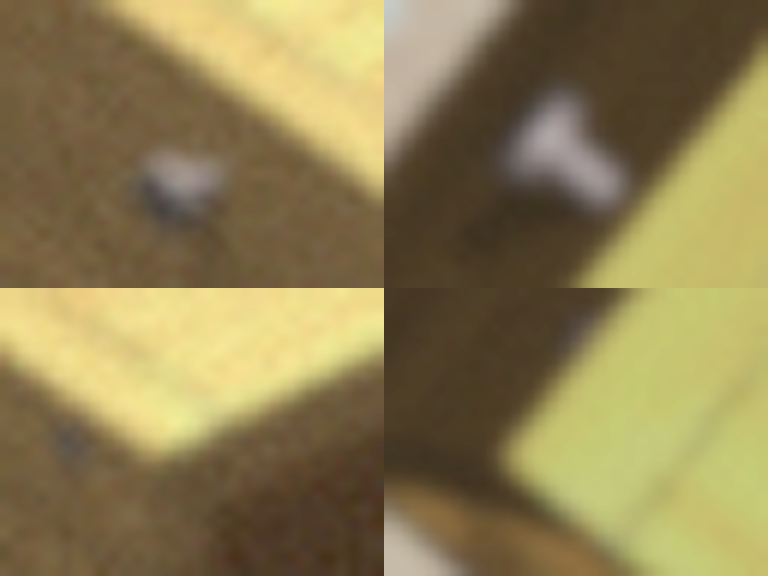

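```bash
cat >> h.py <<'E'
from scipy.spatial.transform import Rotation as Ro
def Rt(): return Ro.from_euler("xyz",r.sense()["tcp_rot"])
def togo(T,yaw=None):
    s=r.sense(); R=Rt(); print("clock",s["clock"].__round__(2),"tcp",s["eef_pos"].round(1),"rpy",np.degrees(s["tcp_rot"]).round(2),"F",s["contact_force"].round(1),"M",s["wrist_torque"].round(2),"open",round(s["opening"],3))
    if yaw is not None:
        G=Ro.from_euler("xyz",[-90,0,yaw],degrees=True); print("turn deg",np.degrees((R.inv()*G).as_rotvec()).round(2)); R=G
    print("shift cm (in final tool axes)",(R.inv().apply(np.array(T)-s["eef_pos"])/10).round(2))
E
python3 - <<'E'
from h import *
f,n=onz("top",(469.5,170.8),195),onz("top",(381.2,281.6),195); print("top ends",f.round(1),n.round(1),np.linalg.norm(f-n))
f2,n2=onz("side",(281.3,94.3),195),onz("side",(342.4,136),195); print("side ends",f2.round(1),n2.round(1),np.linalg.norm(f2-n2))
for a,b in((f,n),(f2,n2)):
    d=(b-a)[:2]; d/=np.linalg.norm(d); y=-d; x=np.array([y[1],-y[0]]); print("cubby yaw",np.degrees(np.arctan2(x[1],x[0])))
    print("spot",(a+b)/2)
P,e=tri((306.3,122.2),(414.6,222.8));print("head",P,e)
m=((f+n)/2+(f2+n2)/2)/2; print("head in cubby: x",(P-m)[:2]@x,"y",(P-m)[:2]@y)
togo([509.6,154,330],-92)
E
```

```text
top ends [ 588.6 -326.6  195. ] [ 422.9 -186.8  195. ] 216.75111627291096
side ends [ 589.4 -322.1  195. ] [ 425.1 -185.9  195. ] 213.42796890407683
cubby yaw -130.148504003344
spot [ 505.76389357 -256.68633691  195.        ]
cubby yaw -129.66581690406298
spot [ 507.2500199  -254.02646553  195.        ]
head [ 512.31468346 -245.43800584  176.98718287] 0.7726753439629415
head in cubby: x -11.342109822126647 y -1.8603229558132413
clock 0.1 tcp [ 183.9 -596.9  230.6] rpy [ -90.07   -0.   -162.88] F [-0.9  0.2  0.7] M [-0.    0.01 -0.01] open 1.002
turn deg [ 6.000e-02 -7.088e+01 -4.000e-02]
shift cm (in final tool axes) [-76.18  -9.94  29.93]
```

Emit:
apply_moves(plan="0 -4 0 0 0 0 0;0 -4 0 0 0 0 0;0 -4 0 0 0 0 0;0 0 0 0 -8 0 0;0 0 0 0 -8 0 0;0 0 0 0 -8 0 0;0 0 0 0 -8 0 0;0 0 0 0 -8 0 0;0 0 0 0 -8 0 0;0 0 0 0 -8 0 0;0 0 0 0 -8 0 0;0 0 0 0 -7 0 0", squeeze=60)

```text
clock: 1.3
eef_pos: [183.0, -594.3, 350.3]
tcp_rot: [-1.574, 0.011, -1.556]
contact_force: [1.1, 0.1, -0.2]
opening: 0.999
```

Emit:
apply_moves(plan="-4.5 0 1.8 0 0 0 0;-4.5 0 1.8 0 0 0 0;-4.5 0 1.8 0 0 0 0;-4.5 0 1.8 0 0 0 0;-4.5 0 1.8 0 0 0 0;-4.5 0 1.8 0 0 0 0;-4.5 0 1.8 0 0 0 0;-4.5 0 1.8 0 0 0 0;-4.5 0 1.8 0 0 0 0;-4.5 0 1.8 0 0 0 0;-4.5 0 1.8 0 0 0 0;-4.5 0 1.8 0 0 0 0")

```text
clock: 2.5
eef_pos: [389.9, -36.1, 352.3]
tcp_rot: [-1.574, 0.015, -1.56]
contact_force: [1.9, -1.3, 0.2]
opening: 1.0
```

```bash
python3 -c "
from h import *
togo([509.6,154,200],-92)"
```

```text
clock 2.5 tcp [389.9 -36.1 352.3] rpy [-90.2    0.85 -89.4 ] F [ 1.9 -1.3  0.2] M [ 0.01 -0.04 -0.02] open 1.0
turn deg [ 0.22  2.6  -0.85]
shift cm (in final tool axes) [-19.42  15.23  11.3 ]
```

Emit:
apply_moves(plan="0 0 0 0.2 2.6 -0.85 0;-4.5 3 2.5 0 0 0 0;-4.5 3 2.5 0 0 0 0;-4.5 3 2.5 0 0 0 0;-4.5 3 2.5 0 0 0 0;-1.5 1.5 1.3 0 0 0 0;0 0 0 0 0 0 0")

```text
clock: 3.2
eef_pos: [493.3, 135.4, 235.4]
tcp_rot: [-1.567, -0.001, -1.598]
contact_force: [-0.4, -0.5, -0.1]
opening: 1.0
```

```bash
python3 -c "
from h import *
togo([509.6,154,56],-92)
s=r.grab_frame('side');t=r.grab_frame('top')
cv2.imwrite('pics/c3.png',np.hstack([crop(s,200,200,130,170,3),crop(t,100,150,130,170,3)]))"
```

```text
clock 3.2 tcp [493.3 135.4 235.4] rpy [-8.976e+01 -3.000e-02 -9.153e+01] F [-0.4 -0.5 -0.1] M [-0.    0.02  0.  ] open 1.0
turn deg [-0.24  0.47  0.03]
shift cm (in final tool axes) [-1.92 17.94  1.56]
```

View pics/c3.png

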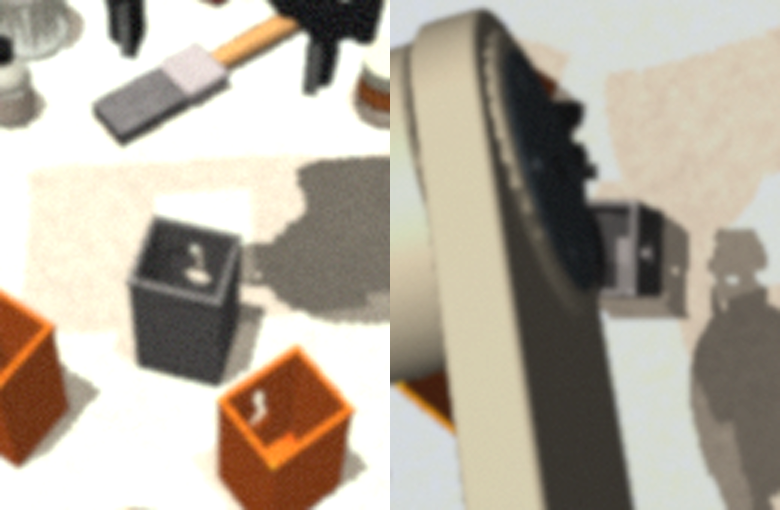

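The side view still shows the pot at about (262,300), clear of the fingers (≈(240,212) and (306,225)). I'll correct sideways, then go straight down.

Emit:
apply_moves(plan="-2 0 1.6 -0.2 0.5 0 0;0 0 0 0 0 0 0;0 4 0 0 0 0 0;0 4 0 0 0 0 0;0 4 0 0 0 0 0")

```text
clock: 3.8
eef_pos: [514.3, 149.5, 125.9]
tcp_rot: [-1.552, 0.004, -1.612]
contact_force: [0.6, 0.6, 0.0]
opening: 0.999
```

```bash
python3 -c "
from h import *
togo([509.6,154,56],-92)"
```

```text
clock 3.8 tcp [514.3 149.5 125.9] rpy [-88.9    0.21 -92.34] F [0.6 0.6 0. ] M [-0.05  0.02  0.01] open 0.999
turn deg [-1.1  -0.34 -0.2 ]
shift cm (in final tool axes) [-0.44  6.99 -0.49]
```

Emit:
apply_moves(plan="-0.4 0 -0.5 -1.1 -0.3 -0.2 0;0 3 0 0 0 0 0;0 2 0 0 0 0 0;0 1 0 0 0 0 0;0 0 0 0 0 0 0")

```text
clock: 4.3
eef_pos: [507.6, 150.0, 69.8]
tcp_rot: [-1.575, -0.001, -1.609]
contact_force: [-0.4, -0.1, 0.3]
opening: 1.0
```

```bash
python3 -c "
from h import *
togo([509.6,154,56],-92)"
```

```text
clock 4.3 tcp [507.6 150.   69.8] rpy [-9.023e+01 -7.000e-02 -9.220e+01] F [-0.4 -0.1  0.3] M [ 0.02  0.   -0.  ] open 1.0
turn deg [ 0.23 -0.2   0.07]
shift cm (in final tool axes) [-0.41  1.38  0.19]
```

Emit:
apply_moves(plan="-0.4 1.4 0.2 0.2 -0.2 0 0;0 0 0 0 0 0 0;0 0 0 0 0 0 0")

```text
clock: 4.6
eef_pos: [512.2, 154.6, 58.8]
tcp_rot: [-1.566, 0.0, -1.606]
contact_force: [0.5, -0.6, 0.8]
opening: 1.002
```

Emit:
apply_moves(plan="0 0 0 0 0 0 1;0 0 0 0 0 0 1;0 0 0 0 0 0 1;0 0 0 0 0 0 1;0 0 0 0 0 0 1;0 0 0 0 0 0 1;0 0 0 0 0 0 1;0 0 0 0 0 0 1", squeeze=60)

```text
clock: 5.4
eef_pos: [512.3, 154.9, 59.9]
tcp_rot: [-1.566, 0.001, -1.605]
contact_force: [-0.6, 0.2, -0.2]
opening: 0.626
```

```bash
python3 -c "
from h import *
togo([509.6,154,56],-92)"
```

```text
clock 5.4 tcp [512.3 154.9  59.9] rpy [-8.972e+01  4.000e-02 -9.198e+01] F [-0.6  0.2 -0.2] M [-0.05  0.04 -0.09] open 0.626
turn deg [-0.28  0.02 -0.04]
shift cm (in final tool axes) [ 0.1   0.39 -0.27]
```

Opening is 53 mm, which matches the pot. Now lift, turn to −130° and go to the standoff.

Emit:
apply_moves(plan="0 -1 0 0 0 0 1;0 -2 0 0 0 0 1;0 -3 0 0 0 0 1;0 -3 0 0 0 0 1;0 -3 0 0 0 0 1;0 -3 0 0 0 0 1;0 0 0 0 0 0 1")

```text
clock: 6.1
eef_pos: [509.4, 154.0, 216.6]
tcp_rot: [-1.571, -0.001, -1.605]
contact_force: [1.5, 1.4, -3.4]
opening: 0.622
```

Emit:
apply_moves(plan="4 0 0 0 5 0 1;4 0 0 0 5 0 1;4 0 0 0 5 0 1;4 0 0 0 5 0 1;4 0 0 0 5 0 1;4 0 0 0 5 0 1;4 0 0 0 5 0 1;0 0 0 0 0 0 1")

```text
clock: 6.9
eef_pos: [420.0, -116.4, 211.6]
tcp_rot: [-1.575, -0.003, -2.237]
contact_force: [0.1, 1.1, -3.1]
opening: 0.628
```

```bash
python3 -c "
from h import *
togo([550.2,-200.2,189],-130)"
```

```text
clock 6.9 tcp [ 420.  -116.4  211.6] rpy [ -90.22   -0.18 -128.18] F [ 0.1  1.1 -3.1] M [ 0.02 -0.02 -0.03] open 0.628
turn deg [0.21 1.82 0.19]
shift cm (in final tool axes) [-1.95  2.26 15.36]
```

Emit:
apply_moves(plan="-2 0 0 0.2 1.8 0.2 1;-0.5 0 4 0 0 0 1;0 0.5 4 0 0 0 1;0 0.8 4 0 0 0 1;0 0.5 2 0 0 0 1;0 0 0 0 0 0 1;0 0 0 0 0 0 1")

```text
clock: 7.6
eef_pos: [542.3, -187.7, 185.6]
tcp_rot: [-1.58, -0.002, -2.27]
contact_force: [0.3, -0.2, -4.3]
opening: 0.621
```

```bash
python3 -c "
from h import *
togo([550.2,-200.2,189],-130)
s=r.grab_frame('side');t=r.grab_frame('top');cv2.imwrite('pics/s4.png',s);cv2.imwrite('pics/t4.png',t)
cv2.imwrite('pics/c4.png',np.hstack([crop(s,225,70,100,100,4),crop(t,360,140,100,100,4)]))"
```

```text
clock 7.6 tcp [ 542.3 -187.7  185.6] rpy [-9.0520e+01 -1.0000e-01 -1.3007e+02] F [ 0.3 -0.2 -4.3] M [0.   0.   0.06] open 0.621
turn deg [ 0.52 -0.07  0.1 ]
shift cm (in final tool axes) [ 0.45 -0.34  1.41]
```

View pics/c4.png

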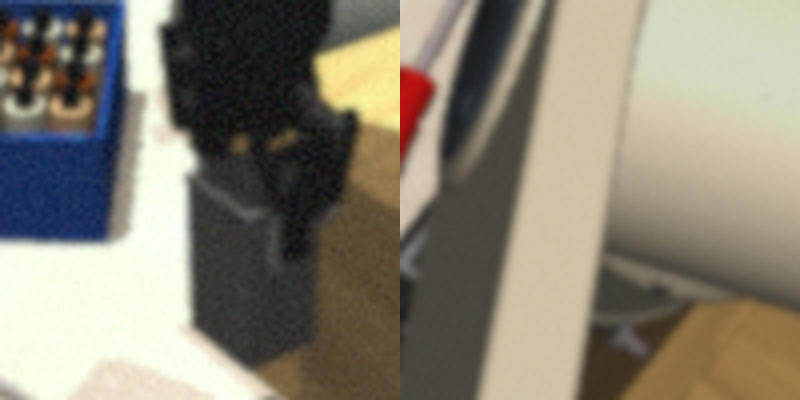

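Side crop: held pot, bottom corners at side px (273.3,151.3), (287,161.5), (303.8,154.5), rim corners (272.5,113), (288.8,123.8). The arm hides the pot in the top view, but the screw is still in sight at about (415,224). I'll check the in-hand offset against the predicted corners.

```bash
python3 -c "
from h import *
s=r.sense(); R=Rt(); T=s['eef_pos']
# pot axes: x=tool x, z=-tool y, y=tool z
def pt(p,off=(0,0,-9.9)): 
    p=np.add(p,off); return T+R.apply([p[0],-p[2],p[1]])
cs={'A -x-y b':(-24,-27,-50),'B -x+y b':(-24,27,-50),'C +x-y b':(24,-27,-50),'D +x+y b':(24,27,-50),'At':(-24,-27,50),'Bt':(-24,27,50)}
for k,v in cs.items(): print(k,pt(v).round(1),proj('side',pt(v))[0].round(1))
b=proj('side',pt((0,0,0)))[0]
for d in np.eye(3)*5: print('5mm shift->px',(proj('side',pt(d))[0]-b).round(2))
print('head px',proj('side',[512.3,-245.4,177]))
"
```

```text
A -x-y b [ 536.3 -151.4  126.4] [286.6 163.2]
B -x+y b [ 577.7 -186.1  126. ] [272.3 151.2]
C +x-y b [ 505.4 -188.1  126.5] [303.5 155.3]
D +x+y b [ 546.8 -222.9  126.1] [288.9 143.9]
At [ 537.1 -151.8  226.4] [287.5 124.6]
Bt [ 578.4 -186.5  226. ] [272.  113.2]
5mm shift->px [ 1.81 -0.77]
5mm shift->px [-1.39 -1.06]
5mm shift->px [ 0.05 -1.91]
head px [[306.47273767 122.21942573]]
```

Vision agrees with the tool-based prediction to about 2–3 mm, which is too coarse for the 1.5 mm fit. So I'll feel the top of the screw head with the pot's bottom edge.

Emit:
apply_moves(plan="0 -3.5 0.7 0.5 0 0 1;0 -3.5 0.7 0 0 0 1;0 0 0 0 0 0 1;1.5 0 0 0 0 0 1;1.5 0 0 0 0 0 1;0 0 0 0 0 0 1")

```text
clock: 8.3
eef_pos: [527.2, -216.5, 255.6]
tcp_rot: [-1.577, -0.004, -2.265]
contact_force: [-0.1, 0.6, -4.0]
opening: 0.625
```

```bash
python3 -c "
from h import *
togo([525,-230.4,251],-130)"
```

```text
clock 8.3 tcp [ 527.2 -216.5  255.6] rpy [ -90.33   -0.22 -129.8 ] F [-0.1  0.6 -4. ] M [0.05 0.03 0.01] open 0.625
turn deg [0.33 0.2  0.22]
shift cm (in final tool axes) [1.21 0.46 0.72]
```

Emit:
apply_moves(plan="0 0 0.7 0.3 0 0.2 1;0.4 0 0 0 0 0 1;0.4 0 0 0 0 0 1;0.4 0 0 0 0 0 1;0 0 0 0 0 0 1")

```text
clock: 8.8
eef_pos: [522.5, -231.4, 252.8]
tcp_rot: [-1.575, -0.001, -2.267]
contact_force: [-1.1, 0.8, -4.2]
opening: 0.626
```

```bash
python3 -c "
from h import *
togo([525,-230.4,248],-130)"
```

```text
clock 8.8 tcp [ 522.5 -231.4  252.8] rpy [-9.0260e+01 -6.0000e-02 -1.2988e+02] F [-1.1  0.8 -4.2] M [ 0.03 -0.01 -0.01] open 0.626
turn deg [0.26 0.12 0.06]
shift cm (in final tool axes) [-0.23  0.48  0.13]
```

Emit:
apply_moves(plan="-0.2 0.2 0.1 0.2 0 0 1;0 0.2 0 0 0 0 1;0 0.1 0 0 0 0 1;0 0 0 0 0 0 1")

```text
clock: 9.2
eef_pos: [525.0, -230.0, 247.2]
tcp_rot: [-1.572, -0.001, -2.267]
contact_force: [-0.4, 0.6, -3.5]
opening: 0.629
```

Emit:
apply_moves(plan="0 0.1 0 0 0 0 1;0 0.1 0 0 0 0 1")

```text
clock: 9.4
eef_pos: [525.2, -229.9, 245.2]
tcp_rot: [-1.572, -0.001, -2.266]
contact_force: [0.9, -0.1, -3.7]
opening: 0.628
```

Emit:
apply_moves(plan="0 0.1 0 0 0 0 1;0 0.1 0 0 0 0 1")

```text
clock: 9.6
eef_pos: [525.2, -229.9, 243.1]
tcp_rot: [-1.571, -0.001, -2.266]
contact_force: [0.7, -0.2, -3.1]
opening: 0.627
```

Emit:
apply_moves(plan="0 0.1 0 0 0 0 1;0 0 0 0 0 0 1")

```text
clock: 9.8
eef_pos: [525.1, -229.9, 241.8]
tcp_rot: [-1.572, -0.001, -2.266]
contact_force: [0.2, -0.2, -3.8]
opening: 0.624
```

Emit:
apply_moves(plan="0 0.1 0 0 0 0 1;0 0 0 0 0 0 1")

```text
clock: 10.0
eef_pos: [525.1, -229.9, 240.8]
tcp_rot: [-1.572, -0.001, -2.266]
contact_force: [-0.0, -0.3, -3.7]
opening: 0.624
```

Emit:
apply_moves(plan="0 0.1 0 0 0 0 1;0 0 0 0 0 0 1")

```text
clock: 10.2
eef_pos: [525.3, -229.9, 239.9]
tcp_rot: [-1.571, -0.001, -2.266]
contact_force: [-0.9, 0.3, -4.1]
opening: 0.624
```

Emit:
apply_moves(plan="0 0.1 0 0 0 0 1;0 0 0 0 0 0 1")

```text
clock: 10.4
eef_pos: [525.4, -229.9, 239.7]
tcp_rot: [-1.571, -0.0, -2.266]
contact_force: [-1.7, 0.9, -0.3]
opening: 0.627
```

Emit:
apply_moves(plan="0 0.1 0 0 0 0 1;0 0 0 0 0 0 1")

```text
clock: 10.6
eef_pos: [525.4, -229.9, 239.6]
tcp_rot: [-1.57, -0.0, -2.266]
contact_force: [-2.5, -0.1, 0.3]
opening: 0.626
```

Contact found at TCP z = 239.7, so the entry lines up at TCP z ≈ 184.7 (55 mm lower). Next I'll feel the head's side the same way for the lateral position.

Emit:
apply_moves(plan="0 -0.5 0 0 0 0 1;0 0 2 0 0 0 1;0 0 2 0 0 0 1;0 0 0 0 0 0 1;0 1 0 0 0 0 1;0 1.2 0 0 0 0 1;0 0 0 0 0 0 1")

```text
clock: 11.3
eef_pos: [555.7, -255.4, 219.5]
tcp_rot: [-1.572, -0.001, -2.266]
contact_force: [-0.6, 0.2, -4.0]
opening: 0.627
```

```bash
python3 -c "
from h import *
togo([525.4,-229.9,224.7],-130)"
```

```text
clock 11.3 tcp [ 555.7 -255.4  219.5] rpy [-9.0080e+01 -4.0000e-02 -1.2983e+02] F [-0.6  0.2 -4. ] M [0.02 0.07 0.01] open 0.627
turn deg [0.08 0.17 0.04]
shift cm (in final tool axes) [-0.01 -0.52 -3.96]
```

Emit:
apply_moves(plan="0 0 -0.15 0 0.2 0 1;0 0 -0.15 0 0 0 1;0 0 0 0 0 0 1")

```text
clock: 11.6
eef_pos: [553.2, -253.4, 219.1]
tcp_rot: [-1.571, -0.001, -2.269]
contact_force: [0.1, -0.1, -4.0]
opening: 0.623
```

Emit:
apply_moves(plan="0 0 -0.1 0 0 0 1;0 0 0 0 0 0 1")

```text
clock: 11.8
eef_pos: [553.1, -253.2, 219.8]
tcp_rot: [-1.568, -0.001, -2.269]
contact_force: [1.0, -0.2, -4.4]
opening: 0.63
```

Emit:
apply_moves(plan="0 0 -0.1 0 0 0 1;0 0 0 0 0 0 1")

```text
clock: 12.0
eef_pos: [553.0, -253.1, 220.4]
tcp_rot: [-1.566, -0.0, -2.269]
contact_force: [1.2, -2.3, -5.6]
opening: 0.623
```

Emit:
apply_moves(plan="0 0 -0.1 0 0 0 1;0 0 0 0 0 0 1")

```text
clock: 12.2
eef_pos: [552.9, -252.9, 220.7]
tcp_rot: [-1.564, -0.0, -2.269]
contact_force: [1.8, -2.2, -5.5]
opening: 0.626
```

Emit:
apply_moves(plan="0 0 -0.1 0 0 0 1;0 0 0 0 0 0 1")

```text
clock: 12.4
eef_pos: [552.8, -252.9, 221.0]
tcp_rot: [-1.562, -0.0, -2.269]
contact_force: [3.0, -2.3, -4.9]
opening: 0.625
```

Emit:
apply_moves(plan="0 0 0.5 -0.5 0 0 1;-1.5 0 0 0 0 0 1;-1.5 0 0 0 0 0 1;0 0 -2 0 0 0 1;0 1.5 -2 0 0 0 1;0 2 0 0 0 0 1;0 0 0 0 0 0 1")

```text
clock: 13.1
eef_pos: [545.9, -199.4, 185.1]
tcp_rot: [-1.58, 0.001, -2.269]
contact_force: [0.4, 0.3, -4.3]
opening: 0.624
```

```bash
python3 -c "
from h import *
togo([527.06+.643*20,-231.4+.766*20,184.7],-130)"
```

```text
clock 13.1 tcp [ 545.9 -199.4  185.1] rpy [-9.0530e+01  6.0000e-02 -1.2998e+02] F [ 0.4  0.3 -4.3] M [ 0.05  0.04 -0.  ] open 0.624
turn deg [ 0.53  0.02 -0.06]
shift cm (in final tool axes) [1.66 0.04 0.61]
```

Emit:
apply_moves(plan="1 0 0.6 0.5 0 0 1;0 0 0 0 0 0 1;0 0 0 0 0 0 1")

```text
clock: 13.4
eef_pos: [545.6, -211.2, 186.7]
tcp_rot: [-1.57, 0.001, -2.267]
contact_force: [0.2, 0.7, -3.6]
opening: 0.619
```

```bash
python3 -c "
from h import *
togo([527.06+.643*20,-231.4+.766*20,184.7],-130)"
```

```text
clock 13.4 tcp [ 545.6 -211.2  186.7] rpy [-8.9960e+01  8.0000e-02 -1.2991e+02] F [ 0.2  0.7 -3.6] M [-0.04 -0.01 -0.01] open 0.619
turn deg [-0.04  0.09 -0.08]
shift cm (in final tool axes) [ 0.74  0.2  -0.12]
```

Emit:
apply_moves(plan="0.2 0.2 -0.1 0 0.1 0 1;0.2 0 0 0 0 0 1;0.2 0 0 0 0 0 1;0 0 0 0 0 0 1")

```text
clock: 13.8
eef_pos: [541.5, -216.4, 186.0]
tcp_rot: [-1.568, 0.002, -2.271]
contact_force: [0.0, -0.7, -4.1]
opening: 0.627
```

```bash
python3 -c "
from h import *
togo([527.06,-231.4,184.7],-130)"
```

```text
clock 13.8 tcp [ 541.5 -216.4  186. ] rpy [-8.9840e+01  1.3000e-01 -1.3009e+02] F [ 0.  -0.7 -4.1] M [ 0.02 -0.04  0.03] open 0.627
turn deg [-0.16 -0.09 -0.13]
shift cm (in final tool axes) [ 2.08  0.13 -0.14]
```

Emit:
apply_moves(plan="0.2 0.1 -0.1 -0.2 -0.1 -0.1 1;0.2 0 0 0 0 0 1;0.2 0 0 0 0 0 1;0 0 0 0 0 0 1")

```text
clock: 14.2
eef_pos: [536.4, -220.7, 184.9]
tcp_rot: [-1.572, 0.0, -2.269]
contact_force: [-0.7, -0.8, -4.5]
opening: 0.628
```

```bash
python3 -c "
from h import *
togo([527.06,-231.4,184.7],-130)"
```

```text
clock 14.2 tcp [ 536.4 -220.7  184.9] rpy [-9.0060e+01  2.0000e-02 -1.2999e+02] F [-0.7 -0.8 -4.5] M [-0.01 -0.04  0.01] open 0.628
turn deg [ 0.06  0.01 -0.02]
shift cm (in final tool axes) [ 1.42  0.02 -0.03]
```

Aligned to within 0.3 mm. Now approach in 1–2 mm steps.

Emit:
apply_moves(plan="0.2 0 0 0 0 0 1;0.2 0 0 0 0 0 1;0.1 0 0 0 0 0 1;0 0 0 0 0 0 1")

```text
clock: 14.6
eef_pos: [532.9, -224.9, 185.0]
tcp_rot: [-1.572, 0.0, -2.269]
contact_force: [-0.8, 0.2, -3.6]
opening: 0.63
```

Emit:
apply_moves(plan="0.1 0 0 0 0 0 1;0.1 0 0 0 0 0 1;0 0 0 0 0 0 1")

```text
clock: 14.9
eef_pos: [531.5, -226.5, 185.0]
tcp_rot: [-1.572, 0.0, -2.269]
contact_force: [0.6, -0.3, -4.2]
opening: 0.62
```

Emit:
apply_moves(plan="0.1 0 0 0 0 0 1;0.1 0 0 0 0 0 1;0 0 0 0 0 0 1")

```text
clock: 15.2
eef_pos: [530.2, -228.1, 185.0]
tcp_rot: [-1.572, 0.0, -2.269]
contact_force: [0.1, -0.4, -3.5]
opening: 0.624
```

```bash
python3 -c "
from h import *
togo([527.06,-231.4,184.7],-130)"
```

```text
clock 15.2 tcp [ 530.2 -228.1  185. ] rpy [-9.0060e+01  3.0000e-02 -1.2999e+02] F [ 0.1 -0.4 -3.5] M [ 0.05 -0.01  0.02] open 0.624
turn deg [ 0.06  0.01 -0.03]
shift cm (in final tool axes) [ 0.45  0.03 -0.03]
```

Emit:
apply_moves(plan="0.1 0 0 0 0 0 1;0.1 0 0 0 0 0 1;0 0 0 0 0 0 1")

```text
clock: 15.5
eef_pos: [528.8, -229.8, 185.0]
tcp_rot: [-1.572, 0.0, -2.269]
contact_force: [0.3, 0.6, -4.8]
opening: 0.625
```

Emit:
apply_moves(plan="0.1 0 0 0 0 0 1;0.1 0 0 0 0 0 1;0 0 0 0 0 0 1")

```text
clock: 15.8
eef_pos: [527.4, -231.5, 185.0]
tcp_rot: [-1.572, 0.0, -2.269]
contact_force: [-0.4, 0.2, -2.9]
opening: 0.621
```

Emit:
apply_moves(plan="0.1 0 0 0 0 0 1;0 0 0 0 0 0 1")

```text
clock: 16.0
eef_pos: [526.7, -232.4, 185.0]
tcp_rot: [-1.572, 0.0, -2.269]
contact_force: [0.4, -0.7, -3.4]
opening: 0.629
```

Emit:
apply_moves(plan="0.1 0 0 0 0 0 1;0 0 0 0 0 0 1")

```text
clock: 16.2
eef_pos: [525.9, -233.2, 185.0]
tcp_rot: [-1.572, 0.0, -2.269]
contact_force: [0.1, 0.4, -3.4]
opening: 0.626
```

Already through without contact, now feel for the panel to fix the depth.

Emit:
apply_moves(plan="0.1 0 0 0 0 0 1;0 0 0 0 0 0 1")

```text
clock: 16.4
eef_pos: [525.3, -234.0, 185.0]
tcp_rot: [-1.572, 0.0, -2.269]
contact_force: [-0.3, 0.4, -4.7]
opening: 0.629
```

Emit:
apply_moves(plan="0.1 0 0 0 0 0 1;0 0 0 0 0 0 1")

```text
clock: 16.6
eef_pos: [524.6, -234.8, 185.0]
tcp_rot: [-1.572, 0.0, -2.269]
contact_force: [0.8, -0.3, -3.3]
opening: 0.623
```

Emit:
apply_moves(plan="0.1 0 0 0 0 0 1;0 0 0 0 0 0 1")

```text
clock: 16.8
eef_pos: [523.9, -235.7, 185.0]
tcp_rot: [-1.572, 0.0, -2.269]
contact_force: [0.6, -0.3, -3.0]
opening: 0.623
```

Emit:
apply_moves(plan="0.1 0 0 0 0 0 1;0 0 0 0 0 0 1")

```text
clock: 17.0
eef_pos: [523.2, -236.5, 185.0]
tcp_rot: [-1.572, 0.0, -2.269]
contact_force: [-0.0, -0.0, -2.7]
opening: 0.626
```

Emit:
apply_moves(plan="0.1 0 0 0 0 0 1;0 0 0 0 0 0 1")

```text
clock: 17.2
eef_pos: [522.5, -237.3, 185.0]
tcp_rot: [-1.572, 0.001, -2.269]
contact_force: [-0.2, -0.7, -3.3]
opening: 0.625
```

Emit:
apply_moves(plan="0.1 0 0 0 0 0 1;0 0 0 0 0 0 1")

```text
clock: 17.4
eef_pos: [522.1, -237.9, 185.0]
tcp_rot: [-1.572, 0.001, -2.269]
contact_force: [1.0, 0.3, -4.1]
opening: 0.625
```

Emit:
apply_moves(plan="0.1 0 0 0 0 0 1;0 0 0 0 0 0 1")

```text
clock: 17.6
eef_pos: [522.0, -237.9, 185.1]
tcp_rot: [-1.572, 0.003, -2.269]
contact_force: [0.5, 0.8, -3.6]
opening: 0.625
```

Panel felt at (522.0, −237.9), 8 mm deeper than the head-overlap depth, so the head is through the keyhole. I back off 3 mm and pull down.

Emit:
apply_moves(plan="-0.3 0 0 0 0 -0.2 1;0 0 0 0 0 0 1;0 0.2 0 0 0 0 1;0 0.2 0 0 0 0 1;0 0 0 0 0 0 1")

```text
clock: 18.1
eef_pos: [523.5, -236.0, 180.7]
tcp_rot: [-1.572, -0.003, -2.269]
contact_force: [-1.4, 0.5, -3.1]
opening: 0.626
```

```bash
python3 -c "
from h import *
togo([522.05+.643*3,-237.9+.766*3,172.7],-130)"
```

```text
clock 18.1 tcp [ 523.5 -236.   180.7] rpy [ -90.05   -0.14 -129.99] F [-1.4  0.5 -3.1] M [ 0.   -0.02 -0.01] open 0.626
turn deg [0.05 0.01 0.14]
shift cm (in final tool axes) [-0.06  0.8   0.01]
```

Emit:
apply_moves(plan="-0.05 0.2 0 0 0 0.1 1;0 0.2 0 0 0 0 1;0 0.1 0 0 0 0 1;0 0 0 0 0 0 1")

```text
clock: 18.5
eef_pos: [523.9, -235.9, 175.2]
tcp_rot: [-1.571, -0.001, -2.269]
contact_force: [0.0, -0.2, -2.8]
opening: 0.623
```

Emit:
apply_moves(plan="0 0.1 0 0 0 0 1;0 0.1 0 0 0 0 1;0 0.1 0 0 0 0 1;0 0 0 0 0 0 1")

```text
clock: 18.9
eef_pos: [524.1, -236.0, 172.6]
tcp_rot: [-1.571, -0.001, -2.269]
contact_force: [0.4, -0.1, -2.5]
opening: 0.626
```

Emit:
apply_moves(plan="0 0.1 0 0 0 0 1;0 0.1 0 0 0 0 1;0 0.1 0 0 0 0 1;0 0 0 0 0 0 1")

```text
clock: 19.3
eef_pos: [524.1, -236.0, 169.7]
tcp_rot: [-1.571, -0.001, -2.269]
contact_force: [0.5, 0.5, -3.7]
opening: 0.625
```

Emit:
apply_moves(plan="0 0.1 0 0 0 0 1;0 0.1 0 0 0 0 1;0 0 0 0 0 0 1")

```text
clock: 19.6
eef_pos: [524.0, -235.9, 167.2]
tcp_rot: [-1.571, -0.001, -2.269]
contact_force: [0.9, 0.3, -2.7]
opening: 0.622
```

Emit:
apply_moves(plan="0 0.2 0 0 0 0 1;0 0.2 0 0 0 0 1")

```text
clock: 19.8
eef_pos: [523.8, -235.8, 162.8]
tcp_rot: [-1.572, -0.001, -2.269]
contact_force: [0.1, 1.4, -3.2]
opening: 0.624
```

```bash
python3 -c "
from h import *
togo([522.05+.643*3,-237.9+.766*3,152.7],-130)"
```

```text
clock 19.8 tcp [ 523.8 -235.8  162.8] rpy [-9.004e+01 -3.000e-02 -1.300e+02] F [ 0.1  1.4 -3.2] M [ 0.04 -0.01 -0.04] open 0.624
turn deg [0.04 0.   0.03]
shift cm (in final tool axes) [-0.02  1.01  0.  ]
```

Emit:
apply_moves(plan="0 0.2 0 0 0 0 1;0 0.2 0 0 0 0 1;0 0 0 0 0 0 1")

```text
clock: 20.1
eef_pos: [523.5, -235.7, 157.6]
tcp_rot: [-1.572, -0.001, -2.269]
contact_force: [0.6, -0.1, -4.4]
opening: 0.623
```

Emit:
apply_moves(plan="0 0.1 0 0 0 0 1;0 0.1 0 0 0 0 1;0 0.1 0 0 0 0 1")

```text
clock: 20.4
eef_pos: [523.6, -235.7, 154.4]
tcp_rot: [-1.572, -0.001, -2.269]
contact_force: [-0.0, 0.6, -2.8]
opening: 0.624
```

Emit:
apply_moves(plan="0 0.1 0 0 0 0 1;0 0 0 0 0 0 1")

```text
clock: 20.6
eef_pos: [523.5, -235.7, 153.2]
tcp_rot: [-1.572, -0.001, -2.269]
contact_force: [0.0, 0.6, -3.9]
opening: 0.629
```

Emit:
apply_moves(plan="0 0.1 0 0 0 0 1;0 0 0 0 0 0 1")

```text
clock: 20.8
eef_pos: [523.6, -235.7, 152.6]
tcp_rot: [-1.572, -0.001, -2.269]
contact_force: [-1.5, 1.1, -1.4]
opening: 0.624
```

Emit:
apply_moves(plan="0 0.2 0 0 0 0 1;0 0 0 0 0 0 1")

```text
clock: 21.0
eef_pos: [523.7, -235.8, 152.3]
tcp_rot: [-1.572, -0.001, -2.269]
contact_force: [-1.6, 1.2, 0.1]
opening: 0.624
```

```bash
python3 -c "
from h import *
togo([522.05+.643*3,-237.9+.766*3,152.7],-130)
s=r.grab_frame('side');t=r.grab_frame('top')
cv2.imwrite('pics/c5.png',np.hstack([crop(s,250,70,100,100,4),crop(t,360,160,100,100,4)]))"
```

```text
clock 21.0 tcp [ 523.7 -235.8  152.3] rpy [-9.0050e+01 -4.0000e-02 -1.3001e+02] F [-1.6  1.2  0.1] M [ 0.16  0.41 -0.06] open 0.624
turn deg [ 0.05 -0.01  0.04]
shift cm (in final tool axes) [-0.03 -0.04  0.01]
```

View pics/c5.png

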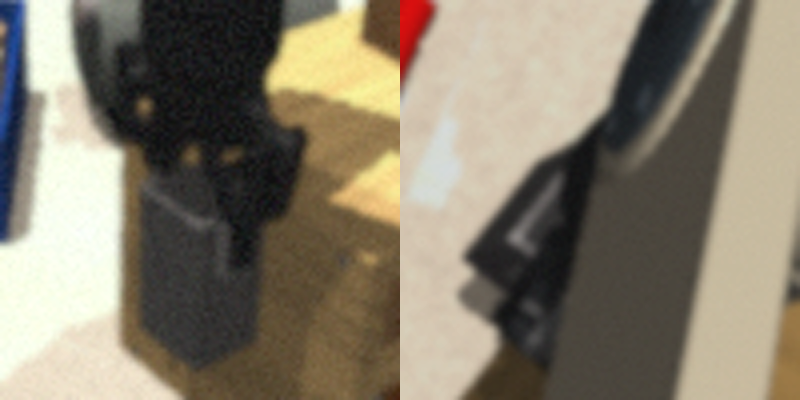

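Side crop: pot against the panel, bottom corners at about px (298.9,161.6), (285,151.7), (313.5,154.5), with nothing else disturbed. The tongue's snap wasn't visible in the readings, because rest rows relax the force. I check for slip in the grip and test the stop with a live push.

Emit:
apply_moves(plan="0 0.2 0 0 0 0 1")

```text
clock: 21.2
eef_pos: [523.9, -235.9, 151.5]
tcp_rot: [-1.571, -0.001, -2.269]
contact_force: [-8.7, 4.5, 23.2]
opening: 0.623
```

```bash
python3 -c "
from h import *
s=r.sense(); R=Rt(); T=s['eef_pos']; print(T,s['contact_force'])
for p in [(-24,-27,-50),(-24,27,-50),(24,-27,-50),(-24,-27,50),(-24,27,50)]:
    q=T+R.apply([p[0],-(p[2]-9.9),p[1]]); print(p,proj('side',q)[0].round(1))"
```

```text
[ 523.93017758 -235.85532804  151.48560611] [-8.65557733  4.5319271  23.19064436]
(-24, -27, -50) [298.1 163.2]
(-24, 27, -50) [284.3 151.8]
(24, -27, -50) [313.7 155.9]
(-24, -27, 50) [300.2 127.3]
(-24, 27, 50) [285.1 116.3]
```

A live push gives a stiff stop (27 N reaction), beyond the tongue's 5–12 N and exactly 32 mm below the entry, with no slip seen. I ease the load and release.

Emit:
apply_moves(plan="0 -0.05 0 0 0 0 1;0 0 0 0 0 0 1", squeeze=20)

```text
clock: 21.4
eef_pos: [523.7, -235.8, 152.4]
tcp_rot: [-1.571, -0.001, -2.269]
contact_force: [-2.3, 1.4, -0.3]
opening: 0.621
```

```bash
python3 -c "
from h import *
togo([522.05+.643*3,-237.9+.766*3,152.7],-130)"
```

```text
clock 21.4 tcp [ 523.7 -235.8  152.4] rpy [-9.0010e+01 -4.0000e-02 -1.3001e+02] F [-2.3  1.4 -0.3] M [ 0.07  0.24 -0.05] open 0.621
turn deg [ 0.01 -0.01  0.04]
shift cm (in final tool axes) [-0.03 -0.03  0.01]
```

Emit:
apply_moves(plan="0 0 0 0 0 0 0.3;0 0 0 0 0 0 0.2;0 0 0 0 0 0 0.1;0 0 0 0 0 0 0;0 0 0 0 0 0 0;0 0 0 0 0 0 0;0 0 0 0 0 0 0;0 0 0 0 0 0 0")

```text
clock: 22.2
eef_pos: [525.6, -236.7, 152.4]
tcp_rot: [-1.567, 0.0, -2.269]
contact_force: [0.5, 0.0, -1.0]
opening: 1.0
```

Emit:
apply_moves(plan="0 -0.5 0 0 0 0 0;0 -1 0 0 0 0 0;0 -2 0 0 0 0 0;0 -3 0 0 0 0 0;0 -4 0 0 0 0 0;0 -4 0 0 0 0 0")

```text
clock: 22.8
eef_pos: [522.2, -235.0, 299.6]
tcp_rot: [-1.577, -0.002, -2.269]
contact_force: [0.3, -0.8, 0.4]
opening: 1.0
```

Emit:
apply_moves(plan="-4 0 0 0 0 0 0;-4 0 0 0 0 0 0;-4 0 0 0 0 0 0;-4 0 0 0 0 0 0;-4 0 0 0 0 0 0;0 0 0 0 0 0 0")

```text
clock: 23.4
eef_pos: [658.4, -78.8, 315.5]
tcp_rot: [-1.559, 0.005, -2.273]
contact_force: [0.3, -0.7, -0.2]
opening: 1.0
```

```bash
python3 -c "
from h import *
togo([523,-236,152])
s=r.grab_frame('side');t=r.grab_frame('top')
cv2.imwrite('pics/c6.png',np.hstack([crop(s,250,70,100,110,4),crop(t,360,160,100,110,4)]))"
```

```text
clock 23.4 tcp [658.4 -78.8 315.5] rpy [ -89.31    0.3  -130.24] F [ 0.3 -0.7 -0.2] M [-0.03  0.04  0.11] open 1.0
shift cm (in final tool axes) [20.83 16.24 -0.38]
```

View pics/c6.png

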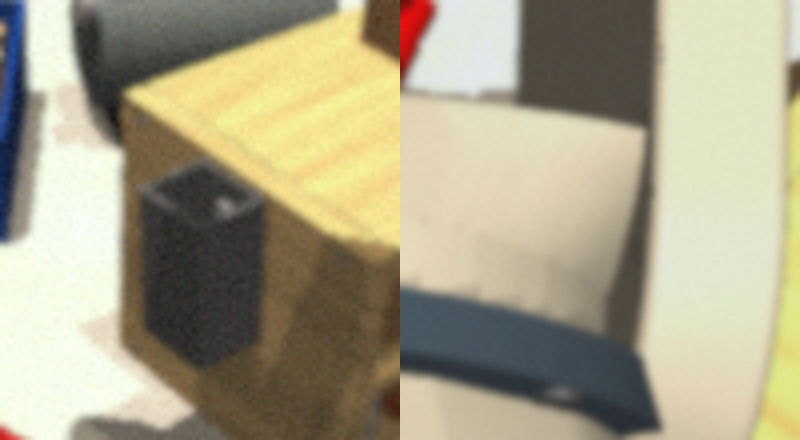

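The pot hangs by itself on the panel, upright. The screw head shows inside it near the rim, at side px (306,121), and the bottom corner is unchanged at (299,162). Handing in.

```bash
python3 -c "
from rig import r
r.sign_off()"
```

```text
the job is handed in; nothing more can be done
```

The grey pot is hanging by itself on the screw, upright. I released it and handed the job in at 23.4 s of robot time.

**How it went:** I gripped the pot across its 54 mm sides and felt the screw head from above and from one side with the pot. The keyhole then went over the head without contact until the pot touched the panel. I backed off 3 mm, pulled straight down, let go and moved the arm clear.

**Last checks:**
- **Seating:** downward travel stopped hard 32 mm below the entry height, which is the seat depth given.
- **Final picture:** the pot is upright on the panel, with the screw head visible inside near the rim. Its bottom corner did not move when I let go.
- **Robot clear:** the force reading is back to noise level, with nothing touching.

**What disagreed or was not confirmed:**
- **Tongue snap:** I never saw it in the force readings, because pauses let the force relax before it was read. I infer it was passed from the seat depth, the hard stop and no slip in the grip.
- **Push at the stop:** my test push reached about 27 N for a moment, firmer than the tongue needs. It stayed under the limits.
- **Camera estimate of the screw:** it differed by 2–4 mm from what I felt, so I went by touch.

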